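# Hold the copper weld backer flush on a sloped plate

### The arm

A 6-joint arm with a two-finger parallel gripper is mounted at the origin on the work surface. World frame = base frame: x ahead of the robot, y to its left, z up, the work surface at z = 0. Lengths are in m, angles in degrees, forces in N, time in s.
With the tool pointing down it reaches from about 0.3 to 0.75 m from the base axis. Payload 8.5 kg.
Tool frame: the origin (TCP) lies midway between the tips of the shut fingers; the grasp point (between the pads) lies 19 mm behind it; z points along the fingers, y is the line along which they close (so a half turn about z gives the same grasp; the last joint's range is limited). The gripper opens to 85 mm and grips with 20 to 120 N. Pads are 22 mm wide; open, the fingers measure 114 mm over their backs; the gripper's body (76 mm by 85 mm) begins 54 mm behind the grasp point. The pads swing forward as they close: fully open they stand 13 mm farther back than shut.
Start: joints at [53.841, 21.807, 74.336, -0, 83.858, -12.336], TCP at [0.222, 0.503, 0.203] pointing down, gripper open.
Joint ranges: [-178.18, 178.18], [-50.72, 133.34], [12.68, 142.11], [-81.47, 261.47], [9.98, 163.14], [-165.26, 165.26]. Speed limits (degrees/s): [136.94, 136.94, 180, 180, 180, 180].

### API

Orientations are given as a 3x3 rotation matrix whose columns are the frame's x, y, z axes.
In Python, from rig import monitor, optics, close_job, models gives the robot as it stands.
- The arm moves only by the tool step_arm, never from a script. Its arguments are lists of equal length, an entry for each row: "fingers": the closure, from -1 (fully open) to 1 (shut); "travel": the shift along the tool's x, y, z scaled (see below), a list of three; "twist": the turn about the tool's z scaled (see below). In form: {"fingers": [fingers, ...], "travel": [[tx, ty, tz], ...], "twist": [twist, ...]}. A call has 1 to 10 rows; each row shifts and turns the commanded pose from where the row before left it, along the tool's axes as they then stand; what a row does not reach is not made up. The controller multiplies each number of a shift by 100 mm and each number of a turn by pi rad. A row lasts 1/8 s, in which the tool goes at most 62.5 mm and 10.7 degrees, less where a joint would pass 70% of its speed; a pose out of reach is approached as far as the arm can. A call with a number of a shift or a turn outside -1 to 1 is refused whole. A call with a gripper value outside its range is refused whole. The fingers move at their own pace and stop on an object; "force" is the grip in N (left out, the last holds). Time passes only in rows, so rows that do not move let the fingers close. It gives the time, the measured TCP pose, the force, the opening and the grip force at its end, in the units of the state.
- monitor.observe(): the state, without advancing time (a new reading comes with each control period).
- optics.get_image(name): name is "scene" or "side" or "wrist"; returns (picture, depth): 420x560x3 uint8, blue, green, red; 420x560 float32, m along the optical axis (not along the pixel's ray), 0 where there is no reading.
- optics.get_calibration(name): a dict with "vertical_fov" (degrees; the focal length in pixels is half the picture's height over the tangent of half this angle, whatever the lens; pixels are square), "cx", "cy" (the principal point, pixels), "world_from_camera" (4x4, takes a point from camera to world coordinates). Camera axes: x right, y up, looking along -z (the intrinsics and any distortion apply to the point x, -y, -z); pixel columns grow to the right and rows downward; lengths in m; the calibration is good to about 2 mm. The wrist camera is an equidistant fisheye: a pixel r from the principal point sees the ray r / f radians off the axis. A picture is of the moment at which its call begins: read the wrist's pose just before it. get_calibration takes no time and is no camera call; for the wrist camera it gives the pose at the moment of the call.
- close_job(): hands the job in; it is judged then, once.
Trained networks look in the newest picture that a camera, given by its name, has taken for a name from the list of things; names that differ only in an ending like _2 or _b are one class to them, and where a whole thing is asked for, a point or a joint stands for the part that bears it (a point fixed in the world has none). Each returns a list of dicts, best first, with "confidence" (0 to 1); they miss things now and then, are a little off and sometimes report something else, mostly with a low value. They report only what shows in the picture. A call takes as long as a camera call. They do not tell look-alikes from the thing itself.
- models.trace(camera, query): "mask" (420x560 bool, what is visible of it) and "point" ([column, row] in pixels, amid what is visible of it).
- models.landmark_of(camera, query): "point" ([column, row] in pixels: a listed point, or the origin of a listed thing).
The state is a dict: "time_s": time; "q": joint angles; "qvel": joint speeds; "joint_efforts": joint torques, N m; "position": TCP position; "tool_rot": TCP orientation; "ft_force": force on the tool from outside, world axes, zero at the start; "wrist_torque": the same for the moment, N m; "grip_width": finger opening in m; "gripper_force": force on a finger pad.
Only numpy, scipy, OpenCV 4.12 (cv2) and the standard library are available. Lean on these libraries where they do the work, as an engineer would, in place of code of your own. Each camera call takes 0.05 s, during which the arm holds its last target. There are 200 camera calls.

### The job

Pick the copper backing pad up off the welding bench by its wooden grip, tilt it to match the sloped steel plate on the angle jig, and press it flush onto that plate, centred over the slot with its long side along the slot, so that the slot is fully covered. Feel for the fit and press with roughly 10 N, without budging the jig. Finish while still gripping the pad and pressing it there, do not let go, and leave the other things on the bench alone.

Things in the scene. Friction and masses are not known exactly. Their poses are not given: they have to be found in the camera images.
- backer: loose copper backing pad lying flat: copper plate 50 mm (x) by 80 mm (y), 6 mm thick, with an upright wooden grip block on the middle of its upper side, 36 mm (x) by 24 mm (y, the way to pinch it), 50 mm tall, its top 56 mm above the underside. About 0.25 kg. Origin: centre of the copper underside; z up along the grip. The same after a half turn about z.
- jig: grey angle jig fixed to the bench, 170 mm (x) by 160 mm (y); origin: centre of its underside. It carries a square steel plate, 130 by 130 by 10 mm, hinged along its low edge 48 mm above the bench and clamped at a slope that differs each time, 9 to 24 degrees from level, rising towards the jig's +x, away from the robot. The hinge does not give under a 20 N push.
- slot (a point): centre of the slot in the sloped upper face of the steel work plate. The slot is 46 mm long and 12 mm wide and goes right through. z is the face's outward normal, y runs along the slot (level), x points up the slope.
- wrench: bystander: steel wrench 200 mm long lying flat; origin at the centre of its underside
- pipe: bystander: steel pipe offcut, 48 mm across and 60 mm tall, standing; origin at the centre of its underside
- disc: bystander: grinding disc, 115 mm across and 8 mm thick, lying flat; origin at the centre of its underside
- tin: bystander: open aluminium tin, 68 mm across and 60 mm tall; origin at the centre of its underside
There are look-alikes about, which are no part of the job. There is more than one size of the backer; the one meant has the size given above.

How it is judged:
By the outcome, as a careful person would: the job done as asked, in the order asked, and still so for the second after the job is handed in, while the arm keeps its last pose, push and grip.
It also fails if it takes over 53 s, if anything falls off the work surface, if the arm or the gripper's body presses on something with over 40 N, if the wrist force passes 120 N, or if a joint passes its speed limit or range.

## Working session

There is one attempt and no reset: what is moved stays moved. The work goes in short steps, Python scripts to look and compute and a tool call to move; the robot and the scene stay as the last step left them, time stands still between calls to the robot, and variables do not carry over. Pictures are saved under pics/ and viewed, at most 10 in all, crops included, and the job is handed in when it is done.

Besides the shell and the picture viewer there is one more tool, called in YAML: its name, and indented under it one key for each argument. step_arm: Moves the arm, as the interface text tells. Its arguments: {"type":"object","properties":{"fingers":{"type":"array","items":{"type":"number"}},"travel":{"type":"array","items":{"type":"array","items":{"type":"number"}}},"twist":{"type":"array","items":{"type":"number"}},"force":{"type":"number"}},"required":["fingers","travel","twist"]}

```bash
mkdir -p pics; ls
cat > h.py <<'E'
import numpy as np, cv2
from rig import monitor, optics, close_job, models
def pts(name, depth=None, cal=None):
    c=cal or optics.get_calibration(name); h,w=420,560
    f=h/2/np.tan(np.radians(c["vertical_fov"])/2)
    u,v=np.meshgrid(np.arange(w),np.arange(h)); x=(u-c["cx"])/f; y=(v-c["cy"])/f
    if name=="wrist":
        r=np.hypot(x,y)+1e-9; s=np.tan(np.minimum(r,1.5))/r; x=x*s; y=y*s
    P=np.stack([x*depth,-y*depth,-depth],-1); M=np.array(c["world_from_camera"])
    return P@M[:3,:3].T+M[:3,3]
E
python3 - <<'E'
from h import *
s=monitor.observe(); print({k:np.round(v,3).tolist() for k,v in s.items()})
ims=[]
for n in ["scene","side","wrist"]:
    im,d=optics.get_image(n); c=optics.get_calibration(n)
    print(n,{k:(np.round(v,3).tolist()) for k,v in c.items()})
    np.savez(f"{n}0.npz",im=im,d=d); cv2.imwrite(f"pics/{n}0.png",im)
    P=pts(n,d)
    for q in ["backer","jig","slot","wrench","pipe","disc","tin"]:
        if q=="slot":
            r=models.landmark_of(n,q)
        else: r=models.trace(n,q)
        for k in r[:4]:
            u,v=np.round(k["point"]).astype(int)
            p=P[min(max(v,0),419),min(max(u,0),559)]
            print(n,q,round(k["confidence"],2),(u,v),np.round(p,3), k["mask"].sum() if "mask" in k else "")
E
```

```text
pics
{'time_s': 0.0, 'q': [53.84, 21.842, 74.384, 0.0, 83.857, -12.336], 'qvel': [-0.016, -0.058, 0.023, -0.039, -0.103, 0.067], 'joint_efforts': [-0.002, -44.846, -23.128, -0.0, 0.005, -0.0], 'position': [0.222, 0.503, 0.202], 'tool_rot': [[-0.915, 0.404, -0.001], [0.404, 0.915, -0.001], [0.0, -0.001, -1.0]], 'ft_force': [-0.303, 0.593, 0.087], 'wrist_torque': [-0.007, 0.026, 0.012], 'gripper_force': 0.0, 'grip_width': 0.085}
scene {'vertical_fov': 51.088, 'cx': 283.543, 'cy': 204.897, 'world_from_camera': [[-0.529, -0.572, 0.627, 1.257], [0.849, -0.353, 0.394, 0.434], [-0.004, 0.741, 0.672, 0.813], [0.0, 0.0, 0.0, 1.0]]}
scene backer 0.95 (np.int64(210), np.int64(206)) [ 0.624 -0.197  0.019] 522
scene backer 0.6 (np.int64(161), np.int64(231)) [ 0.775 -0.225  0.04 ] 1290
scene backer 0.55 (np.int64(228), np.int64(181)) [ 0.518 -0.217  0.024] 204
scene slot 0.79 (np.int64(331), np.int64(251)) [0.644 0.173 0.076] 
scene slot 0.23 (np.int64(449), np.int64(276)) [0.511 0.416 0.006] 
scene wrench 0.58 (np.int64(448), np.int64(280)) [0.525 0.418 0.008] 573
scene wrench 0.44 (np.int64(209)
[... 813 characters left out ...]
041] 
side wrench 0.69 (np.int64(154), np.int64(174)) [0.495 0.415 0.005] 357
side pipe 0.66 (np.int64(328), np.int64(186)) [ 0.734 -0.017  0.042] 461
side disc 0.66 (np.int64(250), np.int64(167)) [0.682 0.215 0.032] 1613
side disc 0.6 (np.int64(197), np.int64(261)) [0.352 0.019 0.007] 1700
side tin 0.96 (np.int64(459), np.int64(314)) [ 0.527 -0.426  0.058] 2263
side tin 0.19 (np.int64(199), np.int64(262)) [0.353 0.014 0.006] 1745
wrist {'vertical_fov': 65.706, 'cx': 274.393, 'cy': 205.915, 'world_from_camera': [[0.404, -0.869, -0.286, 0.15], [0.915, 0.384, 0.126, 0.535], [-0.0, -0.312, 0.95, 0.374], [0.0, 0.0, 0.0, 1.0]]}
wrist disc 0.57 (np.int64(49), np.int64(332)) [0.317 0.011 0.005] 257
```

Run:
```python
from h import *
a=np.load("scene0.npz"); b=np.load("side0.npz")
A=cv2.resize(a["im"][110:310,110:390],None,fx=2.1,fy=2.1); B=cv2.resize(b["im"][130:330,220:500],None,fx=2.1,fy=2.1)
cv2.imwrite("pics/both.png",np.hstack([a["im"],b["im"]])[:, :][::1,::1]*1 if 0 else np.vstack([A[:300*2][:290],B[:300]])[:600])
```

```text
(no output)
```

View pics/scene0.png

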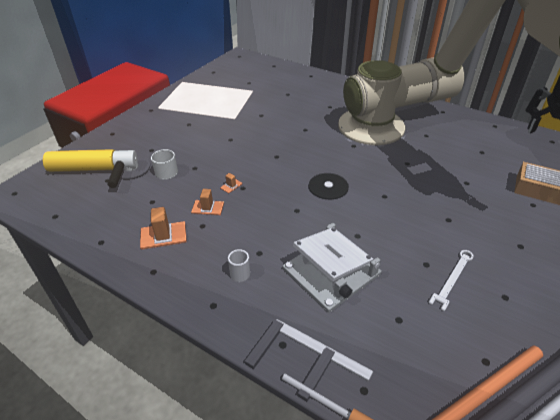

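View pics/side0.png

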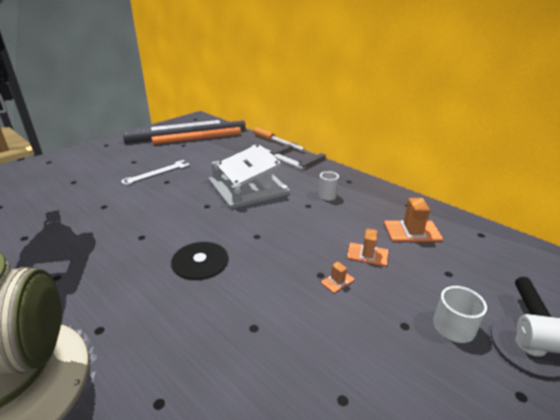

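Run:
```python
from h import *
for n in ["scene","side"]:
    z=np.load(f"{n}0.npz"); im,d=z["im"],z["d"]; P=pts(n,d)
    hsv=cv2.cvtColor(im,cv2.COLOR_BGR2HSV)
    m=((hsv[...,0]<20)&(hsv[...,1]>100)&(d>0)&(P[...,1]<-0.12)&(P[...,1]>-.35)&(P[...,0]>.4)&(P[...,2]<.12)).astype(np.uint8)
    k,lab,st,_=cv2.connectedComponentsWithStats(m)
    for i in range(1,k):
        if st[i,4]<60: continue
        q=P[lab==i]; low=q[q[:,2]<0.016]; R=cv2.minAreaRect((low[:,:2]*1000).astype(np.float32))
        hi=q[q[:,2]>np.percentile(q[:,2],97)-.01]
        print(n,st[i],"ztop",np.percentile(q[:,2],[50,97,99.5]).round(4),"lowrect",np.round(R[0],1),np.round(R[1],1),round(R[2],1),"top mean",hi.mean(0).round(4), 'zlow', np.median(low[:,2]).round(4))
    # plate
    sel=(P[...,0]>.54)&(P[...,0]<.76)&(P[...,1]>.07)&(P[...,1]<.27)&(P[...,2]>.045)&(P[...,2]<.13)&(d>0)
    q=P[sel]; rng=np.random.default_rng(0); best=0
    for _ in range(500):
        t=q[rng.choice(len(q),3,False)]; nn=np.cross(t[1]-t[0],t[2]-t[0]); nn/=np.linalg.norm(nn)+1e-12
        if abs(nn[2])<.85: continue
        inl=abs((q-t[0])@nn)<.002
        if inl.sum()>best: best=inl.sum(); bi=inl
    for _ in range(3):
        c=q[bi].mean(0); nn=np.linalg.svd(q[bi]-c)[2][2]; nn*=np.sign(nn[2]); bi=abs((q-c)@nn)<.003
    print(n,"plate",len(q),bi.sum(),"c",c.round(4),"n",nn.round(4),"slope",np.degrees(np.arccos(nn[2])).round(2),"dir",np.degrees(np.arctan2(-nn[1],-nn[0])).round(1))
    up=np.array([-nn[0],-nn[1],0]); up-=up@nn*nn; up/=np.linalg.norm(up); yy=np.cross(nn,up)
    w=(q[bi]-c); uv=np.stack([w@up,w@yy],1)*1000
    R=cv2.minAreaRect(uv.astype(np.float32)); print("rect",R, "centre",(c+up*R[0][0]/1000+yy*R[0][1]/1000).round(4))
    # slot by ray-plane with landmark
    cal=optics.get_calibration(n); M=np.array(cal["world_from_camera"])
    P1=pts(n,np.ones_like(d))
    for uvp in ([(331,251),(334,251)] if n=="scene" else [(247,163)]):
        r=P1[uvp[1],uvp[0]]-M[:3,3]; t=((c-M[:3,3])@nn)/(r@nn); print("slot",(M[:3,3]+t*r).round(4))
```

```text
scene [226 173  16  14 125] ztop [0.0241 0.0426 0.0435] lowrect [ 500.3 -210.1] [24.4 38.2] 67.8 top mean [ 0.5124 -0.2125  0.0388] zlow 0.0066
scene [191 189  33  26 451] ztop [0.0088 0.0584 0.0596] lowrect [ 618.8 -212.1] [52.  79.9] 26.5 top mean [ 0.6219 -0.2093  0.0556] zlow 0.0068
scene [ 140  207   46   42 1086] ztop [0.011  0.081  0.0821] lowrect [ 761.4 -241.2] [ 75.5 113.8] 46.7 top mean [ 0.7635 -0.2378  0.0788] zlow 0.009
scene plate 2584 2059 c [0.6406 0.1782 0.0758] n [-0.2375  0.0822  0.9679] slope 14.55 dir -19.1
rect ((-5.328208923339844, -3.1372604370117188), (155.25201416015625, 142.2298583984375), 89.70143127441406) centre [0.6347 0.177  0.0744]
slot [0.6447 0.1738 0.0772]
slot [0.6398 0.1789 0.0755]
side [ 384  198   59   44 1407] ztop [0.0167 0.0786 0.0793] lowrect [ 808.8 -206.6] [206.8 124.2] 37.5 top mean [ 0.7525 -0.2444  0.0763] zlow 0.0073
side [363 229  15  29 307] ztop [0.0465 0.0562 0.0569] lowrect [ 652.8 -193.3] [122.   23.3] 26.1 top mean [ 0.6124 -0.2155  0.0538] zlow 0.0122
side [347 243  41  23 460] ztop [0.0048 0.0065 0.0072] lowrect [ 620.9 -210.5] [65.7 82.7] 28.5 top mean [ 0.614  -0.2158  0.0043] zlow 0.0048
side [321 262  33  31 468] ztop [0.0103 0.0389 0.0395] lowrect [ 518.4 -203.9] [61.6 73.7] 81.3 top mean [ 0.5051 -0.2167  0.036 ] zlow 0.0031
side plate 1576 1332 c [0.6313 0.1711 0.072 ] n [-0.2398  0.0812  0.9674] slope 14.67 dir -18.7
rect ((-1.3802719116210938, 4.3343505859375), (157.977783203125, 142.13919067382812), 89.77742767333984) centre [0.6314 0.1756 0.0717]
slot [0.6371 0.1769 0.073 ]
```

I take three pads, in scene pixels. The small one is at (231,182), with its top at 43 mm. The middle one is at (208,202), 52x80 mm with its top at 57 mm. The large one is at (163,228), 75x114 mm with its top at 81 mm. The middle one fits the description, and I'll confirm it in a wrist crop. The jig plate is at about (0.64, 0.177), sloping 14.6°, with a yaw of about -19°. I'll pass over it first for a closer look at the slot.

step_arm:
  fingers: [-1, -1, -1, -1, -1, -1, -1, -1, -1, -1]
  travel:
    - [-0.525, -0.149, -0.055]
    - [-0.525, -0.149, -0.055]
    - [-0.525, -0.149, -0.055]
    - [-0.525, -0.149, -0.055]
    - [-0.525, -0.149, -0.055]
    - [-0.525, -0.149, -0.055]
    - [-0.525, -0.149, -0.055]
    - [-0.525, -0.149, -0.055]
    - [-0.525, -0.149, -0.055]
    - [0, 0, 0]
  twist: [-0.003, -0.003, -0.003, -0.003, -0.003, -0.003, -0.003, -0.003, -0.003, 0]

```text
time_s: 2.45
position: [0.614, 0.2015, 0.2513]
tool_rot: [[-0.944, 0.329, -0.001], [0.329, 0.944, -0.001], [0.0, -0.001, -1.0]]
ft_force: [-0.6, 0.7, -0.0]
grip_width: 0.0856
gripper_force: 0.0
```

```bash
cat >> h.py <<'E'
def plane(q,th=.002,n=500):
    rng=np.random.default_rng(0); best=0
    for _ in range(n):
        t=q[rng.choice(len(q),3,False)]; nn=np.cross(t[1]-t[0],t[2]-t[0]); nn/=np.linalg.norm(nn)+1e-12
        if abs(nn[2])<.85: continue
        inl=abs((q-t[0])@nn)<th
        if inl.sum()>best: best=inl.sum(); bi=inl
    for _ in range(3):
        c=q[bi].mean(0); nn=np.linalg.svd(q[bi]-c,full_matrices=False)[2][2]; nn*=np.sign(nn[2]); bi=abs((q-c)@nn)<th*1.3
    return c,nn,bi
E
python3 - <<'E'
from h import *
s=monitor.observe(); print(s["position"],s["tool_rot"],s["q"],s["time_s"],s["ft_force"])
cal=optics.get_calibration("wrist"); im,d=optics.get_image("wrist"); cv2.imwrite("pics/w1.png",im); np.savez("w1.npz",im=im,d=d)
P=pts("wrist",d,cal); P1=pts("wrist",np.ones_like(d),cal); o=np.array(cal["world_from_camera"])[:3,3]
sel=(P[...,0]>.54)&(P[...,0]<.76)&(P[...,1]>.07)&(P[...,1]<.27)&(P[...,2]>.045)&(P[...,2]<.13)&(d>0)
q=P[sel]; c,nn,bi=plane(q); print("plate",len(q),bi.sum(),c.round(4),nn.round(4),np.degrees(np.arccos(nn[2])),np.degrees(np.arctan2(-nn[1],-nn[0])))
up=np.array([-nn[0],-nn[1],0]); up-=up@nn*nn; up/=np.linalg.norm(up); yy=np.cross(nn,up); w=q[bi]-c
R=cv2.minAreaRect((np.stack([w@up,w@yy],1)*1000).astype(np.float32)); print(R,(c+up*R[0][0]/1000+yy*R[0][1]/1000).round(4))
for k in models.landmark_of("wrist","slot")[:3]:
    u,v=np.round(k["point"]).astype(int); r=P1[v,u]-o; print("slot",k["confidence"],(u,v),(o+r*((c-o)@nn)/(r@nn)).round(4))
# hole: deviating pixels inside plate
t=((c-o)@nn)/((P1-o)@nn); X=o+(P1-o)*t[...,None]; U=(X-c)@up; V=(X-c)@yy
below=((P-c)@nn<-.006)&(d>0); ins=(abs(U-R[0][0]/1e3)<.04)&(abs(V-R[0][1]/1e3)<.04)
h=ins&below; k,lab,st,ce=cv2.connectedComponentsWithStats(h.astype(np.uint8))
for i in range(1,k):
    if st[i,4]>30:
        uv=np.stack([U[lab==i],V[lab==i]],1)*1000; rr=cv2.minAreaRect(uv.astype(np.float32)); print("hole",st[i],rr,(c+up*rr[0][0]/1e3+yy*rr[0][1]/1e3).round(4))
E
```

```text
[0.61400831 0.20146761 0.25132533] [[-9.44422597e-01  3.28733422e-01 -5.44262226e-04]
 [ 3.28733691e-01  9.44422521e-01 -5.12258813e-04]
 [ 3.45616911e-04 -6.62706129e-04 -9.99999721e-01]] [ 7.70060123e+00  3.06925967e+01  5.15547644e+01 -2.51388858e-02
  9.77874738e+01 -6.31108691e+01] 2.45 [-0.63265603  0.73938539 -0.03069851]
plate 13261 12645 [0.6376 0.177  0.0736] [-0.2378  0.0816  0.9679] 14.558943365000122 -18.942200588082596
((-3.280792236328125, -1.052581787109375), (157.2554931640625, 142.11428833007812), 89.80171203613281) [0.6343 0.177  0.0728]
slot 0.64 (np.int64(261), np.int64(204)) [0.6404 0.1765 0.0744]
hole [241 197  41  12 473] ((1.23405122756958, 0.337249755859375), (45.09303665161133, 12.379709243774414), 89.76463317871094) [0.6388 0.1769 0.074 ]
```

View pics/w1.png

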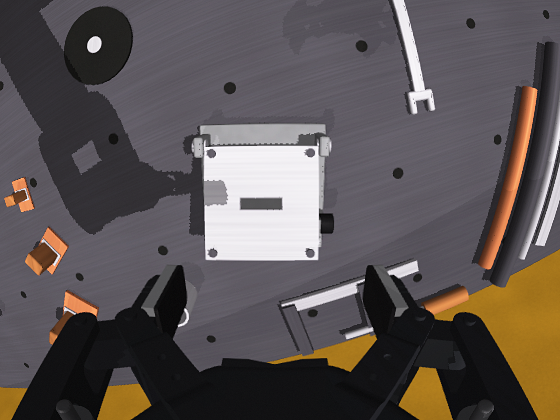

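The wrist view shows the plate with its slot at (261,204), which puts the slot at (0.639, 0.177, 0.074). The slope is 14.6° and the jig yaw -19°. The three orange pads are at the lower left, and the middle one is near (45,252). I'll move over it now.

step_arm:
  fingers: [-1, -1, -1, -1, -1, -1, -1, -1, -1, -1]
  travel:
    - [-0.105, -0.3, 0.038]
    - [-0.156, -0.277, 0.038]
    - [-0.204, -0.244, 0.038]
    - [-0.244, -0.204, 0.038]
    - [-0.277, -0.156, 0.038]
    - [-0.3, -0.105, 0.038]
    - [-0.314, -0.049, 0.038]
    - [-0.318, 0.008, 0.038]
    - [-0.311, 0.065, 0.038]
    - [-0.294, 0.12, 0.038]
  twist: [0.0574, 0.0574, 0.0574, 0.0574, 0.0574, 0.0574, 0.0574, 0.0574, 0.0574, 0.0574]

```text
time_s: 3.8
position: [0.6123, -0.113, 0.2148]
tool_rot: [[0.538, 0.843, 0.0], [0.843, -0.538, 0.0], [0.0, 0.0, -1.0]]
ft_force: [-0.5, 0.1, -0.4]
grip_width: 0.0852
gripper_force: 0.0
```

step_arm:
  fingers: [-1, -1, -1, -1, -1]
  travel:
    - [-0.268, 0.171, 0.038]
    - [-0.233, 0.216, 0.038]
    - [-0.191, 0.254, 0.038]
    - [0, 0, 0]
    - [0, 0, 0]
  twist: [0.0574, 0.0574, 0.0574, 0, 0]

```text
time_s: 4.42
position: [0.6131, -0.2075, 0.2034]
tool_rot: [[0.892, 0.452, 0.0], [0.452, -0.892, 0.0], [0.0, -0.0, -1.0]]
ft_force: [0.6, -0.1, -0.8]
grip_width: 0.0853
gripper_force: 0.0
```

Run:
```python
from h import *
s=monitor.observe(); print(s["position"],s["tool_rot"].round(4) if hasattr(s["tool_rot"],"round") else s["tool_rot"],s["q"],s["time_s"])
cal=optics.get_calibration("wrist"); im,d=optics.get_image("wrist")
P=pts("wrist",d,cal); hsv=cv2.cvtColor(im,cv2.COLOR_BGR2HSV)
m=((hsv[...,0]<20)&(hsv[...,1]>100)&(d>0)&(P[...,2]<.12)&(abs(P[...,0]-.618)<.08)&(abs(P[...,1]+.212)<.08)).astype(np.uint8)
k,lab,st,_=cv2.connectedComponentsWithStats(m)
for i in range(1,k):
    if st[i,4]<100: continue
    q=P[lab==i]; ml=(lab==i)
    for nm,a in (("low",q[(q[:,2]<.015)]),("top",q[q[:,2]>np.percentile(q[:,2],99)-.006])):
        R=cv2.minAreaRect((a[:,:2]*1000).astype(np.float32)); print(st[i],nm,len(a),np.round(R[0],1),np.round(R[1],1),round(R[2],1),"z",np.median(a[:,2]).round(4))
ys,xs=np.where(m); y0,x0=max(ys.min()-40,0),max(xs.min()-60,0)
cr=im[y0:ys.max()+40,x0:xs.max()+60]; print(x0,y0,cr.shape); f=min(800/cr.shape[1],600/cr.shape[0],3); cv2.imwrite("pics/w2.png",cv2.resize(cr,None,fx=f,fy=f))
```

```text
[ 0.61307539 -0.20750621  0.20342012] [[ 8.918e-01  4.524e-01  3.000e-04]
 [ 4.524e-01 -8.918e-01  2.000e-04]
 [ 3.000e-04 -1.000e-04 -1.000e+00]] [-2.91674568e+01  3.19045469e+01  5.70756362e+01  1.93443897e-02
  9.10138490e+01  3.39336329e+01] 4.425
[ 246  149   70   48 2822] low 1914 [ 616.2 -214.4] [58.  81.7] 27.0 z 0.0057
[ 246  149   70   48 2822] top 782 [ 620.1 -212.8] [34.7 23.4] 26.7 z 0.0554
182 76 (194, 201, 3)
```

View pics/w2.png

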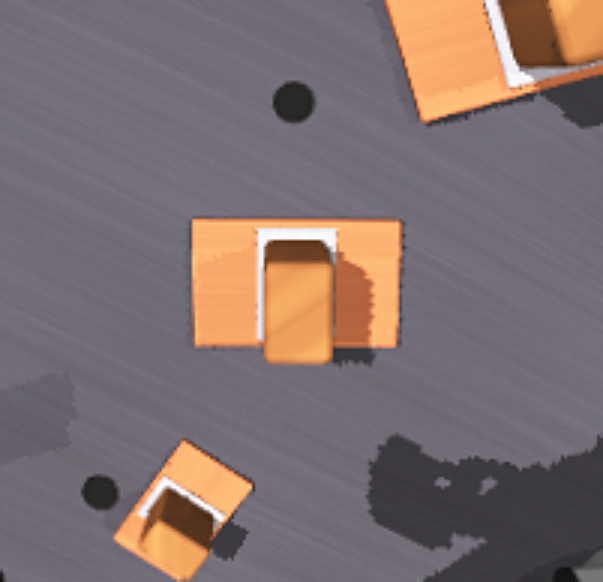

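The crop confirms it. The middle pad sits at about (297,290) in the crop, its grip top measuring 35x23 mm at z=55 mm. The large pad is at the upper right and the small one at the lower left. I'll descend and grip.

step_arm:
  fingers: [-1, -1, -1, -1, -1, -1, 1, 1, 1, 1]
  travel:
    - [0.038, 0.079, 0.4]
    - [0, 0, 0.5]
    - [0, 0, 0.5]
    - [0, 0, 0.3]
    - [0, 0, 0.184]
    - [0, 0, 0]
    - [0, 0, 0]
    - [0, 0, 0]
    - [0, 0, 0]
    - [0, 0, 0]
  twist: [0, 0, 0, 0, 0, 0, 0, 0, 0, 0]
  force: 25

```text
time_s: 5.72
position: [0.6203, -0.2145, 0.0152]
tool_rot: [[0.893, 0.45, 0.001], [0.45, -0.893, -0.0], [0.001, 0.001, -1.0]]
ft_force: [-1.0, 1.3, 4.3]
grip_width: 0.0234
gripper_force: 26.0
```

step_arm:
  fingers: [1, 1, 1, 1]
  travel:
    - [0, 0, 0]
    - [0, 0, 0]
    - [0, 0, 0]
    - [0, 0, 0]
  twist: [0, 0, 0, 0]

```text
time_s: 6.22
position: [0.6202, -0.2144, 0.0152]
tool_rot: [[0.893, 0.45, 0.001], [0.45, -0.893, -0.0], [0.0, 0.001, -1.0]]
ft_force: [-1.4, 1.5, 5.5]
grip_width: 0.0233
gripper_force: 26.2
```

step_arm:
  fingers: [1, 1, 1, 1, 1, 1]
  travel:
    - [0, 0, -0.2]
    - [0, 0, -0.4]
    - [0, 0, -0.5]
    - [0, 0, -0.5]
    - [0, 0, -0.25]
    - [0, 0, 0]
  twist: [0, 0, 0, 0, 0, 0]

```text
time_s: 6.98
position: [0.6205, -0.2147, 0.2008]
tool_rot: [[0.893, 0.45, 0.003], [0.45, -0.893, -0.002], [0.002, 0.003, -1.0]]
ft_force: [0.6, -0.4, -3.6]
grip_width: 0.0235
gripper_force: 25.3
```

step_arm:
  fingers: [1, 1, 1, 1, 1, 1, 1, 1, 1, 1]
  travel:
    - [0.186, -0.348, 0]
    - [0.158, -0.361, 0]
    - [0.129, -0.373, 0]
    - [0.099, -0.382, 0]
    - [0.068, -0.389, 0]
    - [0.036, -0.393, 0]
    - [0.005, -0.394, 0]
    - [-0.026, -0.394, 0]
    - [-0.057, -0.39, 0]
    - [-0.088, -0.384, 0]
  twist: [0.0254, 0.0254, 0.0254, 0.0254, 0.0254, 0.0254, 0.0254, 0.0254, 0.0254, 0.0254]

```text
time_s: 8.22
position: [0.6295, 0.181, 0.197]
tool_rot: [[0.945, -0.328, -0.004], [-0.328, -0.945, -0.001], [-0.004, 0.002, -1.0]]
ft_force: [-0.5, 0.2, -1.3]
grip_width: 0.0231
gripper_force: 25.3
```

step_arm:
  fingers: [1, 1, 1, 1]
  travel:
    - [0, 0, 0]
    - [0, 0, 0]
    - [0, 0, 0]
    - [0, 0, 0]
  twist: [0, 0, 0, 0]

```text
time_s: 8.72
position: [0.6303, 0.179, 0.1995]
tool_rot: [[0.945, -0.327, -0.0], [-0.327, -0.945, -0.0], [-0.0, 0.0, -1.0]]
ft_force: [-0.1, 0.1, -2.8]
grip_width: 0.0233
gripper_force: 25.5
```

```bash
cat > look.py <<'E'
from h import *
import sys
s=monitor.observe(); print({k:np.round(s[k],4).tolist() for k in ["time_s","position","tool_rot","ft_force","wrist_torque","grip_width","gripper_force","q"]})
T=np.array(s["position"]); Rt=np.array(s["tool_rot"]); slot=np.array([.639,.177,.074])
n=np.array([-.2378,.0816,.9679]); up=np.array([-n[0],-n[1],0]); up-=up@n*n; up/=np.linalg.norm(up); yy=np.cross(n,up)
ims=[]
for nm in ["scene","side","wrist"]:
    cal=optics.get_calibration(nm); im,d=optics.get_image(nm); ims.append(im); P=pts(nm,d,cal)
    hsv=cv2.cvtColor(im,cv2.COLOR_BGR2HSV)
    m=(hsv[...,0]<20)&(hsv[...,1]>100)&(d>0)&(np.linalg.norm(P-T,axis=2)<.09)
    q=P[m]
    if len(q)<80: print(nm,"few",len(q)); continue
    # copper top face: ransac plane
    c,nn,bi=plane(q,.0015,800); a=np.degrees(np.arctan2(nn@Rt[:,0],-nn@Rt[:,2])); b=np.degrees(np.arctan2(nn@Rt[:,1],-nn@Rt[:,2]))
    w=q[bi]-c; e1=np.array([up[0],up[1],0]); e1-=e1@nn*nn; e1/=np.linalg.norm(e1); e2=np.cross(nn,e1)
    R=cv2.minAreaRect((np.stack([w@e1,w@e2],1)*1000).astype(np.float32)); ce=c+e1*R[0][0]/1e3+e2*R[0][1]/1e3
    r=ce-slot; print(nm,len(q),bi.sum(),"c",c.round(4),"tilt x,y",a.round(2),b.round(2),"ang to plate",np.degrees(np.arccos(min(1,nn@n))).round(2),"rect",np.round(R[0],1),np.round(R[1],1),round(R[2],1),"ctr",ce.round(4),"in slot frame mm",np.round([r@up*1e3,r@yy*1e3,r@n*1e3],1), "c offs n",((c-slot)@n*1e3).round(1))
tag=sys.argv[1]
for nm,im in zip(["scene","side","wrist"],ims): cv2.imwrite(f"pics/{tag}_{nm}.png",im)
def cut(im,u,v): return cv2.resize(im[v-70:v+70,u-90:u+90],(400,300),interpolation=cv2.INTER_CUBIC)
cv2.imwrite(f"pics/{tag}.png",np.vstack([np.hstack([cut(ims[0],332,235),cut(ims[1],248,150)]),np.hstack([cv2.resize(ims[2],(400,300)),cut(ims[2],274,230)])]))
E
python3 look.py a
```

```text
{'time_s': 8.725, 'position': [0.6303, 0.179, 0.1995], 'tool_rot': [[0.9452, -0.3265, -0.0002], [-0.3265, -0.9452, -0.0001], [-0.0002, 0.0002, -1.0]], 'ft_force': [-0.0764, 0.1026, -2.7701], 'wrist_torque': [-0.0002, -0.0218, -0.0266], 'grip_width': 0.0233, 'gripper_force': 25.461, 'q': [5.525, 32.9091, 55.8925, -0.0058, 91.2134, 114.5827]}
scene 612 300 c [0.6383 0.1868 0.1905] tilt x,y 0.33 -0.14 ang to plate 14.89 rect [-4.8 -9.7] [51.1 79.8] 0.4 ctr [0.6306 0.1792 0.1906] in slot frame mm [ 21.   -0.7 115. ] c offs n 113.7
side 465 131 c [0.6169 0.1618 0.1885] tilt x,y -0.88 0.61 ang to plate 13.7 rect [ 4.8 18.1] [81.4 49.9] 88.8 ctr [0.6273 0.1773 0.1888] in slot frame mm [ 18.   -3.5 113.9] c offs n 114.9
wrist 10059 5241 c [0.6376 0.1772 0.19  ] tilt x,y 0.33 0.05 ang to plate 14.9 rect [-6.7 -0.1] [80.4 51.1] 90.0 ctr [0.6312 0.1793 0.19  ] in slot frame mm [ 21.3  -0.4 114.3] c offs n 112.6
```

View pics/a.png

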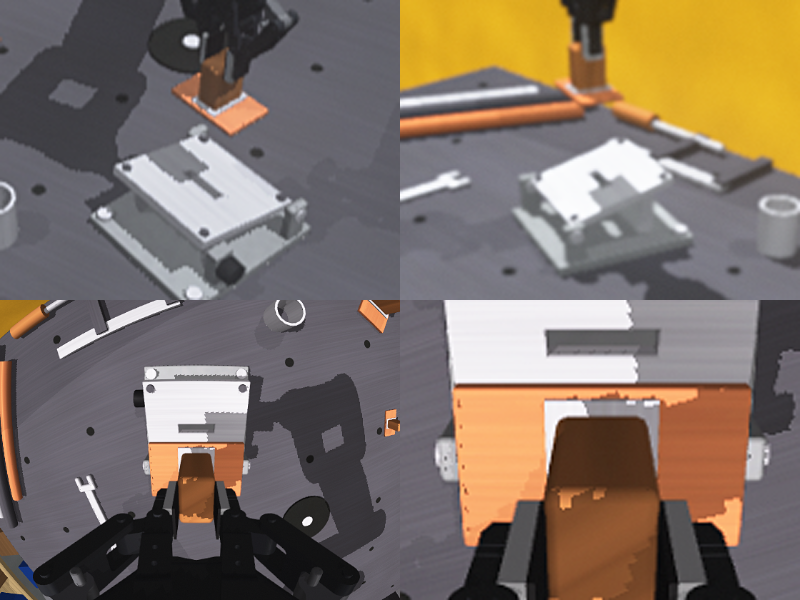

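The pad hangs level and square below the fingers, about 15.5 mm below the TCP, and is aligned with the slot. I'll descend to just above first contact and then feel for it at a 20 N grip.

step_arm:
  fingers: [1, 1, 1, 1, 1, 1, 1]
  travel:
    - [0, 0, 0.4]
    - [0, 0, 0.4]
    - [0, 0, 0.17]
    - [0, 0, 0]
    - [0, 0, 0.02]
    - [0, 0, 0.02]
    - [0, 0, 0]
  twist: [0, 0, 0, 0, 0, 0, 0]
  force: 20

```text
time_s: 9.75
position: [0.6303, 0.1799, 0.0991]
tool_rot: [[0.946, -0.326, 0.001], [-0.326, -0.946, 0.0], [0.001, -0.0, -1.0]]
ft_force: [-0.9, 0.8, -2.4]
grip_width: 0.0234
gripper_force: 25.5
```

step_arm:
  fingers: [1, 1, 1]
  travel:
    - [0, 0, 0.01]
    - [0, 0, 0.01]
    - [0, 0, 0.01]
  twist: [0, 0, 0]

```text
time_s: 10.12
position: [0.6302, 0.1799, 0.0956]
tool_rot: [[0.946, -0.326, 0.0], [-0.326, -0.946, 0.0], [0.0, -0.0, -1.0]]
ft_force: [-0.2, -0.8, -2.1]
grip_width: 0.0231
gripper_force: 25.5
```

step_arm:
  fingers: [1, 1, 1]
  travel:
    - [0, 0, 0.01]
    - [0, 0, 0.01]
    - [0, 0, 0]
  twist: [0, 0, 0]
  force: 20

```text
time_s: 10.5
position: [0.6302, 0.1799, 0.0938]
tool_rot: [[0.946, -0.326, 0.0], [-0.326, -0.946, -0.0], [0.0, -0.0, -1.0]]
ft_force: [-0.5, 0.6, -0.6]
grip_width: 0.023
gripper_force: 25.7
```

step_arm:
  fingers: [1, 1, 1]
  travel:
    - [0, 0, 0.01]
    - [0, 0, 0.01]
    - [0, 0, 0]
  twist: [0, 0, 0]

```text
time_s: 10.88
position: [0.6302, 0.18, 0.0936]
tool_rot: [[0.946, -0.325, 0.002], [-0.325, -0.946, -0.0], [0.001, -0.0, -1.0]]
ft_force: [-5.7, -1.5, 11.6]
grip_width: 0.0234
gripper_force: 27.0
```

```bash
python3 look.py b
```

```text
{'time_s': 10.875, 'position': [0.6302, 0.18, 0.0936], 'tool_rot': [[0.9456, -0.3254, 0.0015], [-0.3254, -0.9456, -0.0], [0.0014, -0.0005, -1.0]], 'ft_force': [-5.6718, -1.4657, 11.6042], 'wrist_torque': [-0.1311, 0.9192, -0.0122], 'grip_width': 0.0234, 'gripper_force': 27.0408, 'q': [5.6159, 37.252, 65.5487, -0.0089, 77.1129, 114.6057]}
scene 434 244 c [0.6389 0.1875 0.0847] tilt x,y -0.22 -0.1 ang to plate 14.25 rect [-5.6 -9.4] [49.4 79.3] 0.1 ctr [0.6306 0.1804 0.0847] in slot frame mm [-6.1  0.5 12.7] c offs n 11.3
side 313 115 c [0.6155 0.163  0.0827] tilt x,y -1.51 0.21 ang to plate 12.96 rect [ 4.1 17. ] [79.8 45.3] 89.7 ctr [0.625  0.1777 0.0829] in slot frame mm [-10.8  -3.9  12. ] c offs n 12.9
wrist 10044 5242 c [0.6377 0.1776 0.084 ] tilt x,y 0.36 -0.08 ang to plate 14.83 rect [-6.3  0. ] [49.9 80. ] 0.1 ctr [0.6318 0.1797 0.084 ] in slot frame mm [-5.   0.2 11.7] c offs n 10.1
```

It touched at z≈0.0936, as predicted, but the grip holds the pad rigidly, so it won't pivot under a plain push. Instead I'll set the uphill edge down where it should end up, about 8 mm uphill, and roll the pad about that edge along an arc (down and downhill) so friction helps it turn.

step_arm:
  fingers: [1, 1, 1, 1]
  travel:
    - [0, 0, -0.05]
    - [0.085, 0, -0.01]
    - [0, 0, 0]
    - [0, 0, 0]
  twist: [0, 0, 0, 0]
  force: 20

```text
time_s: 11.52
position: [0.6382, 0.177, 0.0971]
tool_rot: [[0.945, -0.326, -0.001], [-0.326, -0.945, -0.0], [-0.001, 0.0, -1.0]]
ft_force: [-0.3, -0.4, -2.6]
grip_width: 0.0233
gripper_force: 25.5
```

step_arm:
  fingers: [1, 1, 1]
  travel:
    - [0, 0, 0.015]
    - [0, 0, 0.01]
    - [0, 0, 0]
  twist: [0, 0, 0]

```text
time_s: 11.9
position: [0.6382, 0.1772, 0.0959]
tool_rot: [[0.946, -0.325, 0.001], [-0.325, -0.946, -0.0], [0.001, -0.0, -1.0]]
ft_force: [-3.3, 0.0, 5.4]
grip_width: 0.0234
gripper_force: 26.3
```

step_arm:
  fingers: [1, 1, 1]
  travel:
    - [-0.01, 0, 0.008]
    - [-0.01, 0, 0.008]
    - [0, 0, 0]
  twist: [0, 0, 0]

```text
time_s: 12.28
position: [0.6373, 0.1776, 0.0953]
tool_rot: [[0.946, -0.326, 0.004], [-0.326, -0.946, -0.0], [0.004, -0.001, -1.0]]
ft_force: [-1.7, -1.5, 9.3]
grip_width: 0.0233
gripper_force: 26.8
```

step_arm:
  fingers: [1, 1, 1]
  travel:
    - [-0.015, 0, 0.006]
    - [-0.015, 0, 0.006]
    - [0, 0, 0]
  twist: [0, 0, 0]

```text
time_s: 12.65
position: [0.6344, 0.1786, 0.0937]
tool_rot: [[0.946, -0.326, 0.003], [-0.326, -0.946, -0.0], [0.003, -0.001, -1.0]]
ft_force: [-0.7, -1.5, 7.2]
grip_width: 0.0232
gripper_force: 26.8
```

```bash
python3 look.py c
```

```text
{'time_s': 12.65, 'position': [0.6344, 0.1786, 0.0937], 'tool_rot': [[0.9455, -0.3256, 0.0035], [-0.3256, -0.9455, -0.0002], [0.0034, -0.0009, -1.0]], 'ft_force': [-0.7333, -1.4818, 7.2378], 'wrist_torque': [-0.3116, -0.0257, 0.0129], 'grip_width': 0.0232, 'gripper_force': 26.79, 'q': [5.4704, 37.5462, 64.9257, -0.0335, 77.3303, 114.4767]}
scene 480 247 c [0.6461 0.1838 0.0856] tilt x,y -4.07 -0.48 ang to plate 10.3 rect [-5.1 -8.3] [50.3 80.2] 1.5 ctr [0.6385 0.1776 0.0853] in slot frame mm [ 2.2  0.4 11.1] c offs n 10.1
side 313 119 c [0.6244 0.1604 0.0829] tilt x,y -3.97 -0.77 ang to plate 10.42 rect [ 3.3 16.7] [46.1 81.2] 0.4 ctr [0.633  0.1751 0.0829] in slot frame mm [-2.7 -3.7  9.9] c offs n 10.7
wrist 10609 5591 c [0.6441 0.1754 0.0849] tilt x,y -3.75 -0.09 ang to plate 10.61 rect [-5.2 -0. ] [79.8 50.2] 89.7 ctr [0.6392 0.1771 0.0845] in slot frame mm [ 2.8  0.1 10.2] c offs n 9.2
```

step_arm:
  fingers: [1, 1, 1]
  travel:
    - [-0.012, 0, 0.01]
    - [-0.012, 0, 0.01]
    - [0, 0, 0]
  twist: [0, 0, 0]

```text
time_s: 13.18
position: [0.632, 0.1794, 0.092]
tool_rot: [[0.946, -0.326, 0.003], [-0.326, -0.946, -0.0], [0.003, -0.001, -1.0]]
ft_force: [-3.0, -1.3, 9.6]
grip_width: 0.0234
gripper_force: 27.3
```

step_arm:
  fingers: [1, 1, 1]
  travel:
    - [-0.008, 0, 0.01]
    - [-0.008, 0, 0.01]
    - [0, 0, 0]
  twist: [0, 0, 0]

```text
time_s: 13.55
position: [0.6302, 0.1801, 0.0904]
tool_rot: [[0.946, -0.325, 0.003], [-0.325, -0.946, -0.0], [0.003, -0.001, -1.0]]
ft_force: [-4.9, -1.1, 11.4]
grip_width: 0.0234
gripper_force: 28.1
```

```bash
python3 look.py d
```

```text
{'time_s': 13.55, 'position': [0.6302, 0.1801, 0.0904], 'tool_rot': [[0.9456, -0.3254, 0.0029], [-0.3254, -0.9456, -0.0001], [0.0028, -0.0008, -1.0]], 'ft_force': [-4.8579, -1.0548, 11.3536], 'wrist_torque': [-0.2877, 0.5839, 0.0043], 'grip_width': 0.0234, 'gripper_force': 28.0685, 'q': [5.628, 37.3858, 65.8511, -0.0241, 76.5995, 114.6245]}
scene 501 244 c [0.6461 0.1844 0.0842] tilt x,y -8.69 -0.03 ang to plate 5.7 rect [-4.7 -8.3] [78.7 50.3] 88.5 ctr [0.639  0.1781 0.0835] in slot frame mm [2.1 1.  9.2] c offs n 8.8
side 301 122 c [0.6232 0.1592 0.08  ] tilt x,y -9.49 -0.33 ang to plate 4.91 rect [ 3.8 17.1] [76.8 45.9] 89.7 ctr [0.6323 0.1742 0.0806] in slot frame mm [-3.6 -4.9  7.7] c offs n 8.1
wrist 11135 5865 c [0.6429 0.1758 0.083 ] tilt x,y -8.9 -0.12 ang to plate 5.49 rect [-4.1  0. ] [50.5 80.1] 0.2 ctr [0.639  0.1772 0.0823] in slot frame mm [2.  0.2 8.1] c offs n 7.7
```

step_arm:
  fingers: [1, 1, 1]
  travel:
    - [-0.012, 0, 0.008]
    - [-0.012, 0, 0.008]
    - [0, 0, 0]
  twist: [0, 0, 0]

```text
time_s: 14.08
position: [0.628, 0.1808, 0.0885]
tool_rot: [[0.946, -0.325, 0.003], [-0.325, -0.946, -0.0], [0.003, -0.001, -1.0]]
ft_force: [-3.9, -1.9, 9.8]
grip_width: 0.0226
gripper_force: 28.2
```

step_arm:
  fingers: [1, 1, 1]
  travel:
    - [-0.008, 0, 0.008]
    - [-0.004, 0, 0.008]
    - [0, 0, 0]
  twist: [0, 0, 0]

```text
time_s: 14.45
position: [0.6266, 0.1813, 0.0871]
tool_rot: [[0.946, -0.325, 0.002], [-0.325, -0.946, -0.0], [0.002, -0.001, -1.0]]
ft_force: [-5.1, -0.7, 11.4]
grip_width: 0.0235
gripper_force: 28.7
```

```bash
python3 look.py e
```

```text
{'time_s': 14.45, 'position': [0.6266, 0.1813, 0.0871], 'tool_rot': [[0.9456, -0.3253, 0.0023], [-0.3253, -0.9456, -0.0001], [0.0023, -0.0006, -1.0]], 'ft_force': [-5.0514, -0.7106, 11.4282], 'wrist_torque': [-0.2499, 0.6684, -0.0093], 'grip_width': 0.0235, 'gripper_force': 28.7336, 'q': [5.7653, 37.2789, 66.6597, -0.021, 75.9288, 114.757]}
scene 495 224 c [0.646  0.1844 0.0827] tilt x,y -13.21 0.19 ang to plate 1.19 rect [-4.7 -9. ] [51.1 79.1] 0.4 ctr [0.6388 0.1773 0.0816] in slot frame mm [1.6 0.2 7.4] c offs n 7.4
side 291 111 c [0.6249 0.1571 0.0782] tilt x,y -14.42 -0.06 ang to plate 0.0 rect [ 2.9 17.3] [77.8 45.8] 88.6 ctr [0.6332 0.1726 0.0789] in slot frame mm [-2.7 -6.1  5.8] c offs n 5.8
wrist 11519 6002 c [0.6424 0.176  0.0812] tilt x,y -13.64 -0.07 ang to plate 0.71 rect [-3.6 -0.1] [80.  50.6] 89.8 ctr [0.6391 0.177  0.0804] in slot frame mm [1.7 0.1 6.2] c offs n 6.1
```

step_arm:
  fingers: [1, 1, 1]
  travel:
    - [-0.005, 0, 0.004]
    - [-0.005, 0, 0.004]
    - [0, 0, 0]
  twist: [0, 0, 0]

```text
time_s: 14.98
position: [0.6263, 0.1813, 0.0867]
tool_rot: [[0.946, -0.325, 0.004], [-0.325, -0.946, -0.0], [0.004, -0.001, -1.0]]
ft_force: [-4.2, -2.5, 13.7]
grip_width: 0.0234
gripper_force: 29.0
```

```bash
python3 look.py f
```

```text
{'time_s': 14.975, 'position': [0.6263, 0.1813, 0.0867], 'tool_rot': [[0.9456, -0.3254, 0.0041], [-0.3254, -0.9456, -0.0004], [0.004, -0.0009, -1.0]], 'ft_force': [-4.2392, -2.5311, 13.7144], 'wrist_torque': [-0.4918, 0.4299, 0.0273], 'grip_width': 0.0234, 'gripper_force': 28.9518, 'q': [5.7874, 37.2284, 66.8265, -0.0483, 75.7164, 114.7906]}
scene 497 222 c [0.6459 0.1837 0.0825] tilt x,y -13.78 0.26 ang to plate 0.51 rect [-4.7 -7.9] [49.5 80.2] 1.3 ctr [0.639  0.1777 0.0814] in slot frame mm [1.7 0.6 7.2] c offs n 7.2
side 299 115 c [0.6247 0.1571 0.0778] tilt x,y -14.84 0.37 ang to plate 0.54 rect [ 2.8 18.6] [77. 46.] 88.4 ctr [0.6333 0.1739 0.0786] in slot frame mm [-3.1 -4.8  5.6] c offs n 5.4
wrist 11515 6030 c [0.6424 0.176  0.0811] tilt x,y -14.06 -0.05 ang to plate 0.0 rect [-3.8  0. ] [50.5 80. ] 0.0 ctr [0.6389 0.1773 0.0802] in slot frame mm [1.4 0.2 6. ] c offs n 6.0
```

It's flush: the wrist depth gives 0.0° between pad and plate, with the top face 6.0 mm above the plate and the centre within about 1.5 mm. The normal force is about 16 N, so I'll ease it towards 10 N and bring the centre of pressure back towards the middle.

step_arm:
  fingers: [1, 1, 1, 1]
  travel:
    - [-0.005, 0, -0.006]
    - [0, 0, 0]
    - [0, 0, 0]
    - [0, 0, 0]
  twist: [0, 0, 0, 0]

```text
time_s: 15.62
position: [0.6262, 0.1814, 0.0867]
tool_rot: [[0.945, -0.326, 0.004], [-0.326, -0.945, -0.0], [0.004, -0.001, -1.0]]
ft_force: [-1.0, -0.6, 8.4]
grip_width: 0.0233
gripper_force: 28.4
```

```bash
python3 look.py g
```

```text
{'time_s': 15.625, 'position': [0.6262, 0.1814, 0.0867], 'tool_rot': [[0.9455, -0.3257, 0.0044], [-0.3257, -0.9455, -0.0004], [0.0043, -0.0011, -1.0]], 'ft_force': [-1.0273, -0.6392, 8.3682], 'wrist_torque': [-0.4149, -0.0841, -0.006], 'grip_width': 0.0233, 'gripper_force': 28.4106, 'q': [5.7963, 37.2137, 66.8611, -0.049, 75.6757, 114.814]}
scene 500 232 c [0.6456 0.1847 0.0825] tilt x,y -14.2 -0.51 ang to plate 0.3 rect [-3.8 -8.7] [48.4 77.9] 0.9 ctr [0.6393 0.1776 0.0817] in slot frame mm [2.  0.7 7.4] c offs n 7.3
side 298 111 c [0.6246 0.1558 0.0779] tilt x,y -14.02 -0.03 ang to plate 0.0 rect [ 1.6 21.3] [46.  77.3] 0.4 ctr [0.633  0.1754 0.0783] in slot frame mm [-3.9 -3.4  5.5] c offs n 5.5
wrist 11511 6013 c [0.6423 0.1761 0.0811] tilt x,y -14.11 -0.06 ang to plate 0.0 rect [-3.7 -0. ] [50.5 80. ] 0.2 ctr [0.6389 0.1772 0.0802] in slot frame mm [1.4 0.2 6. ] c offs n 6.0
```

View pics/g.png

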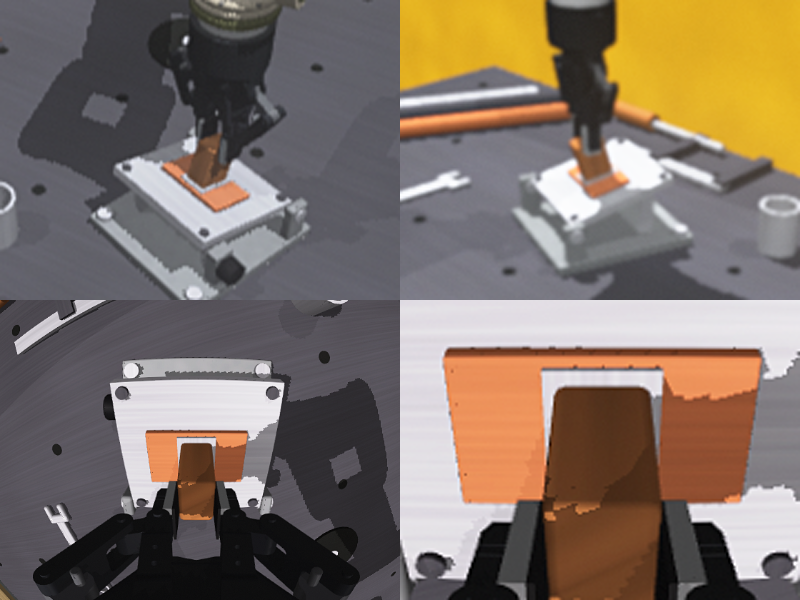

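The pad lies flush and centred on the plate (around (195,455) in the lower-left panel). The slot is fully covered, the jig hasn't moved, and the force is steady at about 11 N. I'm handing the job in.

```bash
python3 -c "
from h import *
print(monitor.observe()['ft_force']); print(close_job())"
```

```text
[-1.54470059 -1.23615151  9.1698246 ]
the job is handed in; nothing more can be done
None
```

The job is handed in with the copper pad still gripped and pressed flush over the slot: about 11 N, centred to within about 2 mm, slope matched to within about 0.5°, and the jig showing no visible movement.

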